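Lock the hook strip: tighten the screw eye with the honing steel

ROBOT

A 6-joint arm with a two-finger parallel gripper is mounted at the origin on a cart in front of the work surface, level with it; the furniture and walls round the work are solid. World frame = base frame: x ahead of the robot, y to its left, z up, the work surface at z = 0. Lengths are in m, angles in rad, forces in N, time in s.
With the tool pointing down it reaches from about 0.25 to 0.725 m from the base axis. Payload 4 kg.
Tool frame: the origin (TCP) lies at the very end of the fingers, on their centre line; the grasp point (between the pads) lies 19 mm behind it; z points along the fingers, y is the line along which they close (so a half turn about z gives the same grasp; the last joint's range is limited). The gripper opens to 85 mm and grips with 20 to 120 N. Pads are 22 mm wide; open, the fingers measure 114 mm over their backs; the gripper's body (76 mm by 85 mm) begins 54 mm behind the grasp point. The pads swing forward as they close: fully open they stand 13 mm farther back than shut.
Start: joints at [-1.129, 0.241, 0.005, 1.335, 0, 1.571], TCP at [0.214, -0.452, 0.231] pointing down, gripper open.
Joint ranges: [-2.72, 2.72], [-1.05, 1.87], [-1.09, 1.28], [-1.99, 2.15], [-1.42, 1.44], [-3.14, 3.14]. Speed limits (rad/s): [2.79, 2.79, 3.14, 3.14, 3.14, 3.14].

INTERFACE

Orientations are given as a unit quaternion [x, y, z, w].
In Python, from workcell import bot, vision, workorder gives the robot as it stands.
- The arm moves only by the shell command python3 -m creep 'ROWS' [OPENING]. ROWS is JSON, a list of rows, each a list of 2 entries, a list of its own where there are three numbers: the shift along the tool's x, y, z in mm, then the turn, a rotation vector about the tool's x, y, z in rad. In form: [[[dx, dy, dz], [wx, wy, wz]], ...]. A call has 1 to 12 rows; each row shifts and turns the commanded pose from where the row before left it, along the tool's axes as they then stand; what a row does not reach is not made up. A row lasts 1/8 s, in which the tool goes at most 62.5 mm and 10.7 degrees, less where a joint would pass 70% of its speed; a pose out of reach is approached as far as the arm can. A call is refused whole if a number of a shift passes 62.5 or a number of a turn 0.188, either way. A call with a gripper value outside its range is refused whole. OPENING is the finger opening in mm, from 0 to 85.4, set as the call begins (- or left out, the last holds). The fingers move at their own pace and stop on an object; the grip force is fixed at half the most. Time passes only in rows, so rows that do not move let the fingers close. It gives the time, the measured TCP pose, the force, the opening and the grip force at its end, in the units of the state.
- bot.get_obs(): the state, without advancing time (a new reading comes with each control period).
- vision.camera(name): name is "side" or "top" or "wrist"; returns a dict with "image" (384x512x3 uint8, blue, green, red), "z_map" (384x512 float32, m along the optical axis (not along the pixel's ray), 0 where there is no reading), "K" (3x3 intrinsics, pixels), "rvec" (rotation vector, rad) and "tvec" (3), from world to camera coordinates, as OpenCV has them; the wrist camera has in their place "tool_from_camera" (4x4, takes a point from camera to tool coordinates, whose origin is the TCP and whose axes are the flange's). Camera axes: x right, y down, z forward; pixel columns grow to the right and rows downward; lengths in m; the calibration is good to about 2 mm. A picture is of the moment at which its call begins: read the wrist's pose just before it.
- workorder.job_done(): hands the job in; it is judged then, once.
Trained networks look in a picture, given as the dict that the camera call returned (one of the last four; its "shot" number tells which), for a name from the list of things; names that differ only in an ending like _2 or _b are one class to them, and where a whole thing is asked for, a point or a joint stands for the part that bears it (a point fixed in the world has none). Each returns a list of dicts, best first, with "score" (0 to 1); they miss things now and then, are a little off and sometimes report something else, mostly with a low value. They report only what shows in the picture. A call takes as long as a camera call.
- vision.spot_in(picture, query): "position" ([column, row] in pixels, amid what is visible of it).
- vision.place_of(picture, query): "position" ([column, row] in pixels: a listed point, or the origin of a listed thing).
The state is a dict: "clock": time; "joint_pos": joint angles; "joint_vel": joint speeds; "tau": joint torques, N m; "eef_pos": TCP position; "tool_rot": TCP orientation; "ft_force": force on the tool from outside, world axes, zero at the start; "ft_torque": the same for the moment, N m; "grip_width": finger opening in m; "grasp_force": force on a finger pad.
Only numpy, scipy, OpenCV 4.12 (cv2) and the standard library are available. Lean on these libraries where they do the work, as an engineer would, in place of code of your own. Each camera call takes 0.05 s, during which the arm holds its last target. There are 200 camera calls.

TASK

Lock the hook strip on the sloping rack: take the honing steel from the chopping board, push its rod through the loop of the screw eye and use it as a lever to turn the eye clockwise until it is fully tight, with the tongue across the strip. Stop when it comes up tight, do not force it, and do not handle the eye or rack with the gripper. Then draw the steel out, lay it gently back flat on the chopping board, let go, and leave the other things standing where they are.

Things in the scene. Friction and masses are not known exactly. Their poses are not given: they have to be found in the camera images.
- stand: Fixed wooden rack, 165 mm deep, 170 wide, 160 tall; its board slopes 28 degrees from level, face up and towards the robot. Origin on the hob straight below the foot of the screw eye, 115 mm under the face; z up, x level to the high rear edge. A steel hook strip hangs on two pins across the lower board (hooks stand 18 mm off the face). Carries the screw eye.
- eye_loop (a point): Centre of the loop of the steel screw eye, 40 mm off the sloping face: round ring, hole 14 mm, outside 28 mm, 13 mm wide (along y), rounded. Axes turn with the eye: z = screw axis, out of the board (28 degrees from vertical, leaning to the rack's front); y through the hole. The eye's flat tongue, 49 mm long, 9 mm off the face, points along -y. A rod in the hole has 20 to 25 degrees of play before the eye follows.
- eye (a joint): Angle (rad) of the screw eye: 0 = tongue points level to the rack's right (seen from the robot); grows as the eye is screwed in, clockwise seen from in front of the board. Turns stiffly (about 0.08 N m), stays where left. Hard stop, fully tight, at 1.5: tongue down the slope, across the hook strip. Starts at 0.55 to 0.85.
- honing_steel: Short honing steel on the chopping board: round steel rod, 10 mm diameter, round end; dark wooden handle 85 mm long, 20x20 mm section. About 160 g, balanced in the handle 25 mm from the ferrule. Origin on the rod's axis where rod and ferrule meet; x along the rod, tip at x = 125 mm, handle from x = -5 to -90 mm. Lies with z up, origin 10 mm above the board.
- board: Wooden chopping board fixed on the hob, on four short feet, 240 x 270 mm (x, y), its top 26 mm above the hob. Origin on the hob under its centre.
- mug: Bystander: brown mug, 78x112x126 mm. Origin at the centre of its underside.
- jar_0: Bystander: spice jar with green cap, 46x46x106 mm. Origin at the centre of its underside.
- jar_1: Bystander: spice jar with dark brown cap, 44x44x105 mm. Origin at the centre of its underside.
- shaker: Bystander: glass shaker with a grey top, 44x44x90 mm, standing at the back right corner of the chopping board. Origin at the centre of its underside.
- soup: Bystander: red carton, 55x101x148 mm. Origin at the centre of its underside.

How it is judged:
On the way, in this order (a step that is already met when the one before it is completed fails the run):
1. the rod of the honing steel is through the loop of the screw eye (x of eye_loop in the frame of honing_steel between 0.01 and 0.115 m and y of eye_loop in the frame of honing_steel between -0.0075 and 0.0075 m and z of eye_loop in the frame of honing_steel between -0.0075 and 0.0075 m), for 0.1 s.
2. with the rod still through the loop, the eye has been turned fully tight (1.43 rad or more) (all of step 1 and value of joint eye above 1.43 rad), for 0.1 s.
3. the steel has been drawn out of the loop (distance between eye_loop and honing_steel above 0.16 m), for 0.1 s.
At the end, for the whole second after the job is handed in: The eye is fully tight (joint at 1.43 rad or more) and the honing steel lies at rest, flat (within 0.12 rad of level) on the chopping board: its ferrule over the board, its axis 29 to 43 mm above the hob (value of joint eye above 1.43 rad and x of honing_steel in the frame of board between -0.12 and 0.12 m and y of honing_steel in the frame of board between -0.135 and 0.135 m and z of honing_steel in the frame of board between 0.029 and 0.043 m and angle between honing_steel's own x axis and vertical between 1.45 and 1.69 rad and linear speed of honing_steel below 0.02 m/s); the robot touches nothing.
It fails at once if the eye or rack is forced: the steel presses on it with more than 120 N (contact force between honing_steel and stand above 120 N).
It fails at once if the fingers push the eye or the rack (more than 5 N) (contact force between the fingers and stand above 5 N).
It fails at once if the steel is banged down on the chopping board (more than 40 N) (contact force between honing_steel and board above 40 N).
It fails at once if a bystander is moved by more than 30 mm (distance of any of mug, jar_0, jar_1, shaker, soup from where it was at the start of the episode above 0.03 m).
It also fails if it takes over 58 s, if anything falls off the work surface, if the arm or the gripper's body presses on something with over 40 N, if the wrist force passes 120 N, or if a joint passes its speed limit or range.

## Working session

There is one attempt and no reset: what is moved stays moved. The work goes in short steps, Python scripts to look and compute and a shell command to move; the robot and the scene stay as the last step left them, time stands still between calls to the robot, and variables do not carry over. Pictures are saved under pics/ and viewed, at most 10 in all, crops included, and the job is handed in when it is done.

```bash
ls; mkdir -p pics
cat > h.py <<'E'
import numpy as np, cv2
from scipy.spatial.transform import Rotation as R
from workcell import bot, vision, workorder
def cam(name):
    o=bot.get_obs(); p=vision.camera(name)
    if name=="wrist":
        T=np.eye(4);T[:3,:3]=R.from_quat(o["tool_rot"]).as_matrix();T[:3,3]=o["eef_pos"]
        p["W"]=T@np.array(p["tool_from_camera"])
    else:
        M=np.eye(4);M[:3,:3]=cv2.Rodrigues(np.array(p["rvec"],float))[0];M[:3,3]=np.ravel(p["tvec"]);p["W"]=np.linalg.inv(M)
    return p
def ray(p,uv):
    d=np.linalg.inv(np.array(p["K"]))@np.array([uv[0],uv[1],1.]);return p["W"][:3,3],p["W"][:3,:3]@d
def pt(p,uv):  # depth point
    c,r=int(round(uv[0])),int(round(uv[1]));z=p["z_map"][max(r-1,0):r+2,max(c-1,0):c+2];z=z[z>0]
    o,d=ray(p,uv);return o+d*np.median(z) if len(z) else None
def tri(rs):
    A=np.zeros((3,3));b=np.zeros(3)
    for o,d in rs:
        d=d/np.linalg.norm(d);P=np.eye(3)-np.outer(d,d);A+=P;b+=P@o
    x=np.linalg.solve(A,b);return x,[np.linalg.norm(np.cross(x-o,d/np.linalg.norm(d))) for o,d in rs]
def proj(p,X):
    q=np.linalg.inv(p["W"])@np.append(X,1);u=np.array(p["K"])@q[:3];return u[:2]/u[2]
E
python3 - <<'E'
from h import *
np.set_printoptions(precision=4,suppress=True)
P={n:cam(n) for n in("top","side")}
im=[]
for n,p in P.items():
    im.append(p["image"]); print(n,"cam",p["W"][:3,3],p["W"][:3,2],p["K"][0][0])
res={}
for q in("honing_steel","eye_loop","stand","board","mug","jar_0","jar_1","shaker","soup"):
    rs=[]
    for n,p in P.items():
        r=vision.place_of(p,q); s=vision.spot_in(p,q)
        if r: rs.append(ray(p,r[0]["position"]))
        print(q,n,[(np.round(a["position"]),round(a["score"],2)) for a in r[:2]],[(np.round(a["position"]),round(a["score"],2), pt(p,a["position"])) for a in s[:1]])
    if len(rs)==2: print("  tri",*tri(rs))
cv2.imwrite("pics/a.png",cv2.resize(P["top"]["image"],(768,576)));cv2.imwrite("pics/b.png",cv2.resize(P["side"]["image"],(768,576)))
E
```

```text
pics
top cam [0.4066 0.0468 1.2312] [ 0.1684 -0.0077 -0.9857] 475.4597779057732
side cam [ 0.6816 -0.6229  1.082 ] [-0.0905  0.5876 -0.8041] 485.9859862365238
honing_steel top [(array([186., 147.]), 0.74), (array([294., 261.]), 0.73)] [(array([290., 268.]), 0.86, array([ 0.4311, -0.0246,  0.0436]))]
honing_steel side [(array([193., 249.]), 0.7), (array([257., 183.]), 0.3)] [(array([185., 244.]), 0.56, array([ 0.4287, -0.0381,  0.044 ]))]
  tri [0.5773 0.066  0.159 ] [np.float64(0.19409191793509056), np.float64(0.19409191793509048)]
eye_loop top [(array([181., 211.]), 0.7)] [(array([190., 210.]), 0.62, array([0.5655, 0.215 , 0.1212]))]
eye_loop side [(array([250., 143.]), 0.52)] [(array([253., 152.]), 0.7, array([0.5576, 0.237 , 0.1035]))]
  tri [0.5538 0.2279 0.148 ] [np.float64(0.005354989196552238), np.float64(0.005354989196552332)]
stand top [(array([196., 212.]), 0.89)] [(array([191., 208.]), 0.92, array([0.571 , 0.2124, 0.121 ]))]
stand side [(array([260., 182.]), 0.8)] [(array([261., 168.]), 0.83, array([0.5877, 0.1623, 0.13  ]))]
  tri [0.5773 0.216  0.0037] [np.float64(0.0013
[... 1362 characters left out ...]
73  0.1407] [np.float64(0.06388836164115458), np.float64(0.06388836164115463)]
shaker top [(array([332., 217.]), 0.8)] [(array([334., 216.]), 0.65, array([ 0.5535, -0.1275,  0.1114]))]
shaker side [(array([232., 291.]), 0.56)] [(array([231., 286.]), 0.71, array([ 0.5662, -0.1564,  0.0951]))]
  tri [ 0.5616 -0.1341  0.0221] [np.float64(0.0008658481481699529), np.float64(0.0008658481481702032)]
soup top [(array([188., 148.]), 0.89)] [(array([180., 139.]), 0.59, array([0.73  , 0.2392, 0.1482]))]
soup side [(array([319., 180.]), 0.98)] [(array([324., 163.]), 0.94, array([0.7435, 0.1943, 0.1399]))]
  tri [0.7435 0.2382 0.0152] [np.float64(0.0003687138560139663), np.float64(0.0003687138560138438)]
```

View pics/a.png

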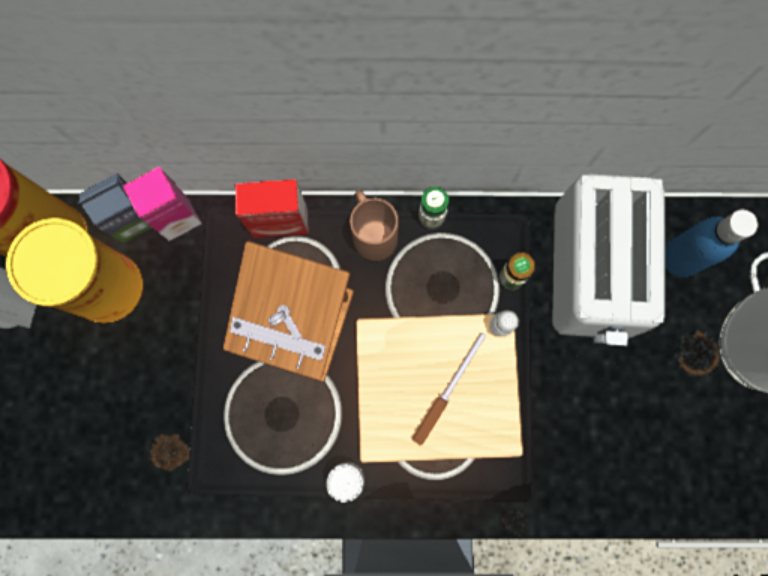

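View pics/b.png

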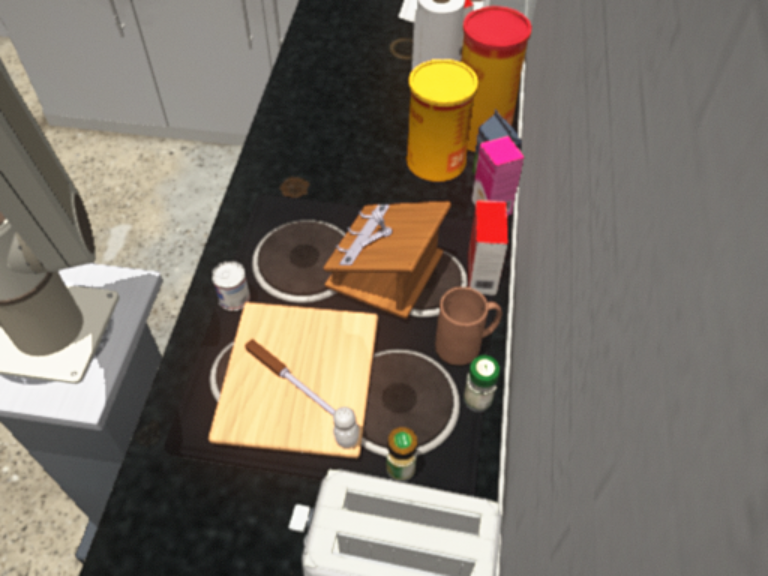

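The top view shows the steel on the board: handle end near (418,438), tip near (482,338), shaker at (505,322). The rack is at about (285,315), with the eye's loop near (280,312) and its tongue pointing lower right. The side view agrees. An unlisted white can stands at top-view (345,482).

```bash
cat >> h.py <<'E'
np.set_printoptions(precision=4,suppress=True)
def cloud(p):
    h,w=p["z_map"].shape;v,u=np.mgrid[:h,:w];z=p["z_map"]
    d=np.stack([u,v,np.ones_like(u)],-1)@np.linalg.inv(np.array(p["K"])).T*z[...,None]
    X=d@p["W"][:3,:3].T+p["W"][:3,3];X[z<=0]=np.nan;return X
def face(p,c,r=.08):
    X=cloud(p).reshape(-1,3);X=X[np.linalg.norm(X[:,:2]-c,axis=1)<r];X=X[X[:,2]>.05]
    rng=np.random.default_rng(0);b=None
    for _ in range(300):
        s=X[rng.choice(len(X),3)];n=np.cross(s[1]-s[0],s[2]-s[0]);n/=np.linalg.norm(n)+1e-12;k=abs((X-s[0])@n)<.002
        if b is None or k.sum()>b.sum():b=k
    Y=X[b];m=Y.mean(0);n=np.linalg.svd(Y-m)[2][2];n*=np.sign(n[2]);return m,n,len(Y)
E
python3 - <<'E'
from h import *
o=bot.get_obs();print(o["eef_pos"],R.from_quat(o["tool_rot"]).as_matrix().tolist(),o["clock"])
for nme in("top","side"):
    p=cam(nme);m,n,k=face(p,[.577,.216]);print(nme,"face",m,n,k,"tilt",np.degrees(np.arccos(n[2])),"yaw x",np.degrees(np.arctan2(-n[1],-n[0])), "z at origin", m[2]-(n[:2]@(np.array([.577,.216])-m[:2]))/n[2])
    X=cloud(p);k=(X[...,2]>.033)&(X[...,2]<.06)&(X[...,0]>.35)&(X[...,0]<.53)&(X[...,1]>-.14)&(X[...,1]<.08)
    Y=X[k];c=p["image"][k].astype(int);hd=(c[:,2]-c[:,0]>40)
    for lab,q in(("all",Y),("handle",Y[hd]),("rod",Y[~hd])):
        if len(q)<5: continue
        mm=q.mean(0);d=np.linalg.svd(q-mm)[2][0];d*=np.sign(d[0]);t=(q-mm)@d
        print(lab,len(q),mm,d,"yaw",np.degrees(np.arctan2(d[1],d[0])),"ends",mm+d*t.min(),mm+d*t.max(),np.percentile(q[:,2],90))
p=cam("wrist");print(np.array(p["tool_from_camera"]),p["K"][0])
E
```

```text
[ 0.2138 -0.452   0.2313] [[0.903969646216535, 0.42759663075653265, -9.209456420184805e-06], [0.42759663085365296, -0.9039696460693001, 1.6369156551303556e-05], [-1.3256728709814799e-06, -1.8735153193809515e-05, -0.9999999998236182]] 1.9
top face [0.5828 0.215  0.1188] [-0.4443  0.1334  0.8859] 2202 tilt 27.640758514897442 yaw x -16.711189910778327 z at origin 0.11567331154073429
all 460 [ 0.4323 -0.0354  0.042 ] [ 0.8424 -0.5372 -0.0418] yaw -32.525332441042835 ends [0.3658 0.007  0.0453] [ 0.5318 -0.0988  0.0371] 0.04642475916000692
handle 293 [ 0.404  -0.0175  0.0438] [ 0.8348 -0.5499 -0.0266] yaw -33.37078182198561 ends [0.366  0.0075 0.045 ] [ 0.526  -0.0979  0.0399] 0.04683022347498911
rod 167 [ 0.482  -0.0667  0.039 ] [ 0.841  -0.5407 -0.0172] yaw -32.739640005141574 ends [ 0.4381 -0.0385  0.0399] [ 0.5318 -0.0988  0.038 ] 0.04241163562207029
side face [0.5851 0.2108 0.121 ] [-0.4362  0.1363  0.8895] 1252 tilt 27.193716497680995 yaw x -17.34853251755719 z at origin 0.11619211409518401
all 451 [ 0.4347 -0.0422  0.0421] [ 0.8489 -0.5276 -0.033 ] yaw -31.860571655989563 ends [0.3656 0.0007 0.0447] [ 0.5299 -0.1014  0.0384] 0.0467443950909503
handle 292 [ 0.4101 -0.027   0.0431] [ 0.8484 -0.5281 -0.0372] yaw -31.90022805354264 ends [0.3657 0.0007 0.0451] [ 0.5276 -0.1001  0.038 ] 0.04733469756579026
rod 159 [ 0.48   -0.0701  0.0401] [ 0.8448 -0.5351 -0.0066] yaw -32.34841888615755 ends [ 0.4356 -0.042   0.0404] [ 0.5297 -0.1017  0.0397] 0.04331227606431654
[[-0.0007 -0.9589 -0.2839  0.0718]
 [ 1.     -0.0009  0.0005  0.0002]
 [-0.0007 -0.2839  0.9589 -0.1431]
 [ 0.      0.      0.      1.    ]] [298.9527   0.     255.0868]
```

```bash
python3 -m creep '[[[38,-27,0],[0,0,0]],[[38,-27,0],[0,0,0]],[[38,-27,0],[0,0,0]],[[38,-27,0],[0,0,0]],[[38,-27,0],[0,0,0]],[[38,-27,0],[0,0,0]],[[38,-27,0],[0,0,0]],[[38,-27,0],[0,0,0]],[[38,-27,0],[0,0,0]],[[38,-27,0],[0,0,0]]]' 85; python3 -m creep '[[[0,0,0],[0,0,0.168]],[[0,0,0],[0,0,0.168]],[[0,0,0],[0,0,0.168]],[[0,0,0],[0,0,0.168]],[[0,0,0],[0,0,0.168]],[[0,0,0],[0,0,0.168]],[[0,0,0],[0,0,0]],[[0,0,0],[0,0,0]]]'
cat >> h.py <<'E'
def steel(p):
    X=cloud(p);k=(X[...,2]>.033)&(X[...,2]<.06)&(X[...,0]>.33)&(X[...,0]<.55)&(X[...,1]>-.115)&(X[...,1]<.08)
    Y=X[k];mm=np.median(Y,0);d=np.linalg.svd(Y[:,:2]-Y[:,:2].mean(0))[2][0];d*=np.sign(d[0]);t=(Y[:,:2]-Y[:,:2].mean(0))@d
    m=Y[:,:2].mean(0);return d,np.degrees(np.arctan2(d[1],d[0])),m+d*t.min(),m+d*t.max(),np.percentile(Y[:,2],[50,90,98])
E
python3 - <<'E'
from h import *
o=bot.get_obs();print(o["joint_pos"],o["eef_pos"])
p=cam("wrist");print(steel(p));cv2.imwrite("pics/c.png",p["image"])
for q in("honing_steel","shaker"):
  for a in vision.place_of(p,q)[:2]: print(q,a["position"],a["score"],pt(p,a["position"]))
E
```

```text
clock: 3.3
eef_pos: [0.4426, -0.044, 0.2315]
tool_rot: [0.976, 0.219, 0.0, 0.0]
ft_force: [0.6, -0.3, -0.3]
grip_width: 0.0851
grasp_force: 0.0
clock: 4.3
eef_pos: [0.4062, -0.1536, 0.2314]
tool_rot: [0.976, -0.211, 0.002, -0.046]
ft_force: [-0.4, -0.2, 0.1]
grip_width: 0.085
grasp_force: 0.0
[-0.4249  0.1222 -0.1441  1.3205  0.0909  3.1406] [ 0.4062 -0.1536  0.2314]
(array([ 0.8489, -0.5285]), np.float64(-31.905098655710976), array([0.3648, 0.0021]), array([ 0.5466, -0.111 ]), array([0.0422, 0.0468, 0.0475]))
honing_steel [174.8, 177.1] 0.83 [ 0.4427 -0.0473  0.0404]
shaker [202.4, 44.7] 0.72 [ 0.5439 -0.1488  0.0793]
```

View pics/c.png

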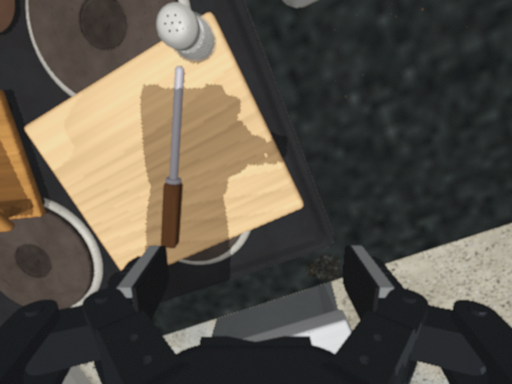

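The wrist view shows the steel's ferrule at (173,182), tip (180,70) and handle end (170,245), with the shaker clear of the tip. Joint 6 hit its limit, so I'll turn the tool half a turn so that its x points back along the handle.

```bash
python3 -m creep '[[[0,0,-2],[0,0,-0.18]],[[0,0,-2],[0,0,-0.18]],[[0,0,-2],[0,0,-0.18]],[[0,0,-2],[0,0,-0.18]],[[0,0,-2],[0,0,-0.18]],[[0,0,-2],[0,0,-0.18]],[[0,0,-2],[0,0,-0.18]],[[0,0,-2],[0,0,-0.18]],[[0,0,-2],[0,0,-0.18]],[[0,0,-2],[0,0,-0.18]]]'
cat >> h.py <<'E'
def go(pos,xdir=None,zdir=None,Rm=None):
    """shift (mm, in the present tool axes, before turning), turn rotvec, and shift in axes after turning"""
    o=bot.get_obs();A=R.from_quat(o["tool_rot"]).as_matrix()
    if Rm is None:
        z=np.array(zdir,float);z/=np.linalg.norm(z);x=np.array(xdir,float);x-=z*(x@z);x/=np.linalg.norm(x);Rm=np.stack([x,np.cross(z,x),z],1)
    d=(np.array(pos)-o["eef_pos"])*1e3;w=R.from_matrix(A.T@Rm).as_rotvec()
    print("t",o["clock"],"j",np.round(o["joint_pos"],2),"pos",o["eef_pos"]);print("shift first",np.round(d@A,1),"| turn",np.round(w,3),"min rows",np.ceil(np.linalg.norm(w)/.18),"| shift after",np.round(d@Rm,1))
E
python3 -c "
from h import *
go([.52,.20,.26],[-.849,.5285,0],[0,0,-1])"
```

```text
clock: 5.7
eef_pos: [0.4061, -0.1542, 0.2514]
tool_rot: [0.769, 0.637, 0.037, -0.027]
ft_force: [0.5, 0.2, -0.0]
grip_width: 0.0845
grasp_force: 0.0
t 5.7 j [-0.43  0.11 -0.1   1.37  0.09  1.33] pos [ 0.4061 -0.1542  0.2514]
shift first [368.4  46.1  25.5] | turn [ 0.06  -0.077 -1.2  ] min rows 7.0 | shift after [ 90.5 360.9  -8.6]
```

```bash
python3 -m creep '[[[0,0,0],[0.0086,-0.011,-0.171]],[[0,0,0],[0.0086,-0.011,-0.171]],[[0,0,0],[0.0086,-0.011,-0.171]],[[0,0,0],[0.0086,-0.011,-0.171]],[[0,0,0],[0.0086,-0.011,-0.171]],[[0,0,0],[0.0086,-0.011,-0.171]],[[0,0,0],[0.0086,-0.011,-0.171]]]' >/dev/null; python3 -m creep '[[[9,49,-1],[0,0,0]],[[9,49,-1],[0,0,0]],[[9,49,-1],[0,0,0]],[[9,49,-1],[0,0,0]],[[9,49,-1],[0,0,0]],[[9,49,-1],[0,0,0]],[[9,49,-1],[0,0,0]],[[9,49,-1],[0,0,0]],[[0,0,0],[0,0,0]],[[0,0,0],[0,0,0]]]'
python3 - <<'E'
from h import *
p=cam("wrist");m,n,k=face(p,[.577,.216]);print("face",m,n,k,"tilt",np.degrees(np.arccos(n[2])),"yaw x",np.degrees(np.arctan2(-n[1],-n[0])))
for q in("eye_loop","stand"):
  for a in vision.place_of(p,q)[:2]: print(q,a["position"],a["score"],pt(p,a["position"]))
r=vision.place_of(p,"eye_loop")[:1]
c=np.array([256,170])
if r:
    o,d=ray(p,r[0]["position"]);s=(.040-(o-m)@n)/(d@n);print("loop at 40mm off face",o+s*d)
# heights above face image
X=cloud(p);H=(X-m)@n
Hc=np.uint8(np.clip(np.nan_to_num(H)*1e3*4,0,255))
np.savez("eye.npz",X=X,m=m,n=n,im=p["image"])
cv2.imwrite("pics/d.png",np.hstack([p["image"],cv2.applyColorMap(Hc,2)])[:,:])
im=np.hstack([p["image"][60:360,130:430],cv2.applyColorMap(Hc,2)[60:360,130:430]]);cv2.imwrite("pics/e.png",cv2.resize(im,(800,400)))
E
```

```text
clock: 7.82
eef_pos: [0.5552, 0.2146, 0.2587]
tool_rot: [0.279, 0.96, -0.001, -0.001]
ft_force: [-0.3, 0.8, 0.2]
grip_width: 0.0851
grasp_force: 0.0
face [0.5869 0.2148 0.1223] [-0.4446  0.1381  0.885 ] 19055 tilt 27.74343709411499 yaw x -17.252058273463224
eye_loop [263.2, 190.7] 0.82 [0.5536 0.2226 0.1643]
stand [267.0, 173.7] 0.98 [0.5554 0.2278 0.105 ]
loop at 40mm off face [0.5569 0.221  0.1514]
```

View pics/e.png

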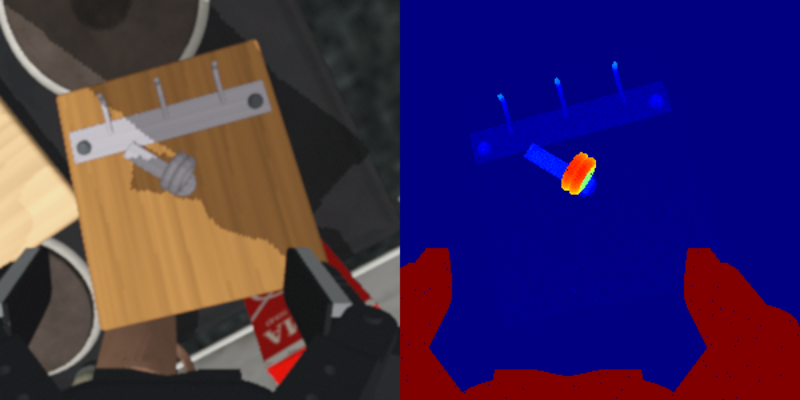

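The ring of the eye shows red at (578,174) in the height map and the tongue runs to (530,152); now I'll fit them in the face frame.

Run:
```python
from h import *
d=np.load("eye.npz");X,m,n=d["X"],d["m"],d["n"]
yaw=np.radians(-17.2);n=np.array([-np.sin(np.radians(28))*np.cos(yaw),-np.sin(np.radians(28))*np.sin(yaw),np.cos(np.radians(28))])
ex=np.array([np.cos(yaw),np.sin(yaw),0]);ex-=n*(ex@n);ex/=np.linalg.norm(ex);ey=np.cross(n,ex)
L0=np.array([.5569,.221,.1514])
D=(X-L0);U=np.stack([D@ex,D@ey,(X-m)@n],-1).reshape(-1,3);U=U[~np.isnan(U).any(1)]
near=np.hypot(U[:,0],U[:,1])<.06;U=U[near]
ring=U[(U[:,2]>.03)&(U[:,2]<.06)];print("ring",len(ring),ring.mean(0),ring.min(0),ring.max(0),"face med",np.median(U[:,2]))
top=ring[ring[:,2]>.049];print("top",top.mean(0),len(top))
c=top.mean(0)[:2];v=np.linalg.svd(top[:,:2]-c)[2];print("top long axis",v[0],(top[:,:2]-c)@v.T@np.eye(2) .__abs__() if 0 else np.ptp((top[:,:2]-c)@v.T,axis=0))
t=U[(U[:,2]>.006)&(U[:,2]<.013)&(np.hypot(U[:,0]-c[0],U[:,1]-c[1])<.055)&(np.hypot(U[:,0]-c[0],U[:,1]-c[1])>.012)]
t=t[(t[:,:2]-c)@np.array([-.6,-.8])>.012]
mt=t[:,:2].mean(0);tv=np.linalg.svd(t[:,:2]-mt)[2][0];tv*=np.sign(tv@(mt-c));s=(t[:,:2]-mt)@tv
print("tongue",len(t),mt,tv,"theta",np.arctan2(-tv[0],-tv[1]),"end",mt+tv*s.max(),"via centre",np.arctan2(*-(mt-c)))
e=mt+tv*s.max();foot=e-tv*.049;print("foot from tongue end",foot)
for nm,f in(("top",c),("foot",foot)): print(nm,"world loop",m+n*(.040-((L0-m)@n)*0)+0*n if 0 else L0+ex*f[0]+ey*f[1]+n*(.040-(L0-m)@n))
```

```text
ring 539 [0.0011 0.0007 0.0481] [-0.0126 -0.012   0.0306] [0.0122 0.0131 0.0549] face med 0.00011089274061144047
top [0.0001 0.0005 0.0519] 339
top long axis [ 0.6928 -0.7211] [0.0214 0.0128]
tongue 418 [-0.0232 -0.0218] [-0.7288 -0.6847] theta 0.8165542205095876 end [-0.0357 -0.0336] via centre 0.8066109133022823
foot from tongue end [-0.     -0.0001]
top world loop [0.5571 0.2214 0.1514]
foot world loop [0.5569 0.2209 0.1514]
```

```bash
python3 -c "
from h import *
go([.4115,-.027,.11],[-.849,.5285,0],[0,0,-1])"
```

```text
t 8.025 j [0.37 0.43 0.34 1.49 0.   0.93] pos [0.5557 0.2128 0.2598]
shift first [  -7.9 -279.7  149.8] | turn [-0.    -0.001 -0.013] min rows 1.0 | shift after [  -4.3 -279.8  149.8]
```

```bash
python3 -m creep '[[[-1,-47,0],[0,0,-0.013]],[[-1,-47,0],[0,0,0]],[[-1,-47,0],[0,0,0]],[[-1,-47,0],[0,0,0]],[[0,-46,0],[0,0,0]],[[0,-46,0],[0,0,0]],[[0,0,37],[0,0,0]],[[0,0,37],[0,0,0]],[[0,0,37],[0,0,0]],[[0,0,37],[0,0,0]],[[0,0,0],[0,0,0]],[[0,0,0],[0,0,0]]]' 50
python3 -c "
from h import *
p=cam('wrist');print(steel(p))
for a in vision.place_of(p,'honing_steel')[:2]: print(a['position'],a['score'],pt(p,a['position']))
go([.4115,-.027,.030],[-.849,.5285,0],[0,0,-1])"
```

```text
clock: 9.52
eef_pos: [0.4118, -0.0264, 0.1127]
tool_rot: [0.274, 0.962, 0.0, 0.0]
ft_force: [1.2, -0.1, 0.9]
grip_width: 0.05
grasp_force: 0.0
(array([ 0.8444, -0.5357]), np.float64(-32.38800799644783), array([0.3664, 0.0049]), array([ 0.5199, -0.0924]), array([0.0458, 0.0471, 0.0477]))
[256.1, 246.1] 0.91 [ 0.4387 -0.0429  0.0453]
t 9.625 j [-0.06  0.17 -0.42  0.98  0.    0.49] pos [ 0.4126 -0.0262  0.1132]
shift first [ 0.7 -1.4 83.2] | turn [0.001 0.002 0.001] min rows 1.0 | shift after [ 0.5 -1.2 83.2]
```

```bash
python3 -m creep '[[[0,-1,30],[0,0,0]],[[0,0,30],[0,0,0]],[[0,0,12],[0,0,0]],[[0,0,6],[0,0,0]],[[0,0,4],[0,0,0]],[[0,0,0],[0,0,0]]]'; python3 -m creep '[[[0,0,0],[0,0,0]],[[0,0,0],[0,0,0]],[[0,0,0],[0,0,0]],[[0,0,0],[0,0,0]],[[0,0,0],[0,0,0]],[[0,0,0],[0,0,0]]]' 5
```

```text
clock: 10.38
eef_pos: [0.411, -0.0268, 0.0298]
tool_rot: [0.274, 0.962, 0.0, -0.0]
ft_force: [-0.6, -0.0, -0.9]
grip_width: 0.0502
grasp_force: 0.0
clock: 11.12
eef_pos: [0.4112, -0.0267, 0.0301]
tool_rot: [0.274, 0.962, 0.0, 0.0]
ft_force: [-1.2, 0.3, 6.0]
grip_width: 0.0184
grasp_force: 59.4
```

```bash
python3 -m creep '[[[0,0,-20],[0,0,0]],[[0,0,-50],[0,0,0]],[[0,0,-50],[0,0,0]],[[0,0,-40],[0,0,0]],[[0,0,0],[0,0,0]],[[0,0,0],[0,0,0]]]'
cat >> h.py <<'E'
yaw=np.radians(-17.2);ca,sa=np.cos(np.radians(28)),np.sin(np.radians(28))
n=np.array([-sa*np.cos(yaw),-sa*np.sin(yaw),ca]);ex=np.array([ca*np.cos(yaw),ca*np.sin(yaw),sa]);ey=np.cross(n,ex)
L=np.array([.557,.221,.1514])
def dr(th): return np.sin(th)*ex+np.cos(th)*ey
G=[.034,0,.006]  # origin -> grip along rod, lateral, tcp beyond axis
def tgt(th,s,off=0,lat=0):
    d=dr(th);return L-(s+G[0])*d+n*(off-G[2])+lat*np.cross(n,d),-d,-n
E
python3 - <<'E'
from h import *
p=cam("top");X=cloud(p);q=X[300:342,212:248].reshape(-1,3);q=q[q[:,2]>.03];print("can",q.mean(0),q.min(0),q.max(0))
p=cam("wrist");cv2.imwrite("pics/f.png",p["image"])
go(*tgt(.806,.165,.06))
print(tgt(.806,.165,.06)[0])
E
```

```text
clock: 11.88
eef_pos: [0.4098, -0.0268, 0.1883]
tool_rot: [0.274, 0.962, -0.0, -0.001]
ft_force: [0.4, 0.2, -2.3]
grip_width: 0.0187
grasp_force: 58.9
can [0.3053 0.1206 0.0665] [0.277  0.0934 0.0309] [0.3332 0.1481 0.0774]
t 11.975 j [-0.07  0.09 -0.29  1.19  0.    0.49] pos [ 0.4092 -0.0268  0.1876]
shift first [117.3 116.8  56.2] | turn [ 0.129 -0.499 -0.998] min rows 7.0 | shift after [-26.1 172.6   9.8]
[0.3709 0.1344 0.1317]
```

View pics/f.png

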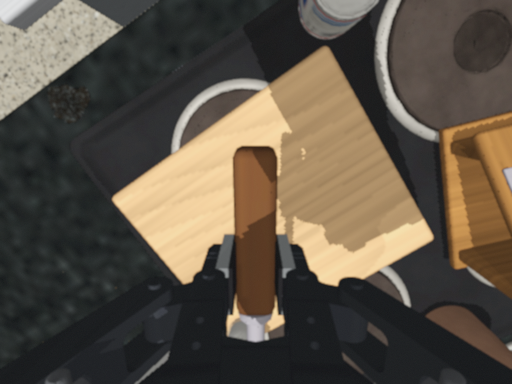

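The wrist view shows the handle held straight between the pads at (255,230). The rod is hidden behind the fingers, so the outside cameras will have to check the fit.

```bash
python3 -m creep '[[[29.3,29.2,14],[0,0,0]],[[29.3,29.2,14],[0,0,0]],[[29.3,29.2,14],[0,0,0]],[[29.3,29.2,14],[0,0,0]],[[0,0,0],[0.0184,-0.0713,-0.1426]],[[0,0,0],[0.0184,-0.0713,-0.1426]],[[0,0,0],[0.0184,-0.0713,-0.1426]],[[0,0,0],[0.0184,-0.0713,-0.1426]],[[0,0,0],[0.0184,-0.0713,-0.1426]],[[0,0,0],[0.0184,-0.0713,-0.1426]],[[0,0,0],[0.0184,-0.0713,-0.1426]],[[0,0,0],[0,0,0]]]'
python3 - <<'E'
from h import *
go(*tgt(.806,.165,.06));go(*tgt(.806,.145,0))
o=bot.get_obs();T=R.from_quat(o["tool_rot"]).as_matrix();O=o["eef_pos"]+T@[-.034,0,-.006];tip=O-T[:,0]*.125;print("pred origin,tip",O,tip)
for nme in("top","side"):
    p=cam(nme);print(nme,"pred px",proj(p,O),proj(p,tip),"loop px",proj(p,L))
    for a in vision.place_of(p,"honing_steel")[:2]+vision.place_of(p,"eye_loop")[:1]: print(a["position"],a["score"])
    u=proj(p,(tip+L)/2).astype(int);c=p["image"][max(u[1]-75,0):u[1]+75,max(u[0]-100,0):u[0]+100];cv2.imwrite(f"pics/g_{nme}.png",cv2.resize(c,(400,300),interpolation=cv2.INTER_CUBIC))
    X=cloud(p);D=X-O;t=-D@T[:,0];y=D@T[:,1];z=D@T[:,2];k=(t>.02)&(t<.14)&(abs(y)<.02)&(abs(z)<.02)
    q=np.stack([t,y,z],-1)[k];print("rod pts",len(q),"max t",q[:,0].max() if len(q) else 0,[(round(a,2),np.median(q[(q[:,0]>a)&(q[:,0]<a+.03)],0)) for a in(.03,.06,.09)])
a=[cv2.imread(f"pics/g_{x}.png") for x in("top","side")];cv2.imwrite("pics/g.png",np.hstack([a[0],a[1]]) )
E
```

```text
clock: 13.48
eef_pos: [0.3698, 0.1329, 0.1311]
tool_rot: [-0.224, 0.944, -0.124, 0.208]
ft_force: [0.9, -0.2, -1.9]
grip_width: 0.019
grasp_force: 59.1
t 13.475 j [ 0.64 -0.1  -0.77  0.6  -0.39  0.12] pos [0.3698 0.1329 0.1311]
shift first [-1.8  0.7 -0.2] | turn [-0.002 -0.001  0.001] min rows 1.0 | shift after [-1.8  0.7 -0.2]
t 13.475 j [ 0.64 -0.1  -0.77  0.6  -0.39  0.12] pos [0.3698 0.1329 0.1311]
shift first [-21.8   0.8  59.8] | turn [-0.002 -0.001  0.001] min rows 1.0 | shift after [-21.8   0.7  59.8]
pred origin,tip [0.3948 0.1499 0.1479] [0.4965 0.2091 0.19  ]
top pred px [214.7563 283.6135] [186.703  236.5508] loop px [184.8432 211.5816]
[213.0, 285.4] 0.86
[184.0, 209.7] 0.51
rod pts 210 max t 0.12543238773406953 [(0.03, array([ 0.0448, -0.0004, -0.0025])), (0.06, array([ 0.0751,  0.0003, -0.0031])), (0.09, array([ 0.1047,  0.0001, -0.0025]))]
side pred px [184.8321 158.302 ] [227.8766 134.2643] loop px [252.322  143.9032]
[186.0, 156.4] 0.68
[250.9, 140.8] 0.72
rod pts 167 max t 0.12805184474450937 [(0.03, array([ 0.0442, -0.0049, -0.003 ])), (0.06, array([ 0.0746, -0.0047, -0.0027])), (0.09, array([ 0.1055, -0.0045, -0.0022]))]
```

View pics/g.png

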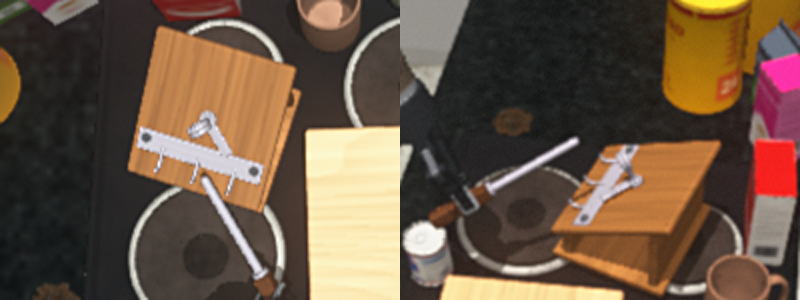

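The rod sits where predicted in both views: the tip is at (205,178) in the left crop and (577,140) in the right, and the loop is at (203,125) and (633,182). Next I check the ring in these cameras too.

```bash
python3 -m creep '[[[-2,1,20],[0,0,0]],[[0,0,20],[0,0,0]],[[0,0,20],[0,0,0]],[[-10,0,0],[0,0,0]],[[0,0,0],[0,0,0]],[[0,0,0],[0,0,0]]]'
cat > chk.py <<'E'
from h import *
def chk(th):
    d=dr(th);e2=np.cross(n,d);B=np.stack([d,e2,n],1)
    o=bot.get_obs();T=R.from_quat(o["tool_rot"]).as_matrix();O=o["eef_pos"]+T@[-G[0],0,-G[2]]
    print("pose: L in steel (x fwd, lat, up)",-(L-O)@T[:,0],(L-O)@T[:,1],-(L-O)@T[:,2],"angle",np.arctan2(-T[:,0]@ex,-T[:,0]@ey),"pitch off face",np.degrees(np.arcsin(-T[:,0]@n)),"F",o["ft_force"])
    for nme in("top","side"):
        p=cam(nme);U=(cloud(p)-L)@B;U=U[~np.isnan(U).any(-1)]
        r=U[(np.hypot(U[:,0],U[:,1])<.022)&(U[:,2]>-.008)&(U[:,2]<.02)]
        print(nme,"ring mean",r.mean(0),r.min(0),r.max(0),len(r))
        for a in(-.07,-.05,-.035):
            q=U[(U[:,0]>a)&(U[:,0]<a+.02)&(abs(U[:,1])<.015)&(abs(U[:,2])<.015)];print("  rod",a,np.median(q,0) if len(q) else None,np.ptp(q,axis=0) if len(q) else "")
        v=-p["W"][:3,2]@B;v[0]=0;print("  surface bias of rod (5mm)",5*v/np.linalg.norm(v))
E
python3 -c "
from chk import *
chk(.806);go(*tgt(.806,.145,0))"
```

```text
clock: 14.52
eef_pos: [0.4096, 0.133, 0.0852]
tool_rot: [-0.223, 0.944, -0.123, 0.211]
ft_force: [-0.0, 0.1, -1.4]
grip_width: 0.0188
grasp_force: 59.0
pose: L in steel (x fwd, lat, up) 0.14996917698567372 0.0005958840295801457 -0.0023383452899445496 angle 0.8068483088282177 pitch off face 0.28670242861562306 F [-0.0084  0.0923 -1.364 ]
top ring mean [ 0.0002 -0.0002  0.0071] [-0.0068 -0.0114 -0.0078] [0.0061 0.0153 0.015 ] 74
  rod -0.07 [-0.0601 -0.0003  0.0049] [0.0189 0.0096 0.009 ]
  rod -0.05 [-0.0399 -0.0003  0.0055] [0.0196 0.0103 0.0089]
  rod -0.035 [-0.0298 -0.0004  0.0044] [0.0101 0.0091 0.0109]
  surface bias of rod (5mm) [ 0.     -1.2825  4.8327]
side ring mean [-0.002  -0.0084  0.0045] [-0.0079 -0.0185 -0.0075] [0.0041 0.0088 0.0137] 47
  rod -0.07 [-0.0606 -0.0049  0.0039] [0.0197 0.0149 0.0105]
  rod -0.05 [-0.0398 -0.0054  0.0038] [0.0187 0.0134 0.008 ]
  rod -0.035 [-0.0306 -0.0047  0.0039] [0.008  0.0107 0.0071]
  surface bias of rod (5mm) [ 0.     -4.0401  2.9458]
t 14.625 j [ 0.57  0.04 -0.79  0.4  -0.37  0.04] pos [0.4092 0.1327 0.0849]
shift first [-5.5  0.4  1.3] | turn [-0.002  0.005 -0.   ] min rows 1.0 | shift after [-5.5  0.4  1.3]
```

```bash
python3 -m creep '[[[-10,0.3,1.2],[-0.002,0.005,0]],[[-5,0,0],[0,0,0]],[[-3,0,0],[0,0,0]],[[-3,0,0],[0,0,0]],[[-3,0,0],[0,0,0]],[[0,0,0],[0,0,0]]]'
python3 -c "
from h import *
go(*tgt(.806,.125,0))"
```

```text
clock: 15.38
eef_pos: [0.4292, 0.144, 0.0914]
tool_rot: [-0.223, 0.944, -0.123, 0.208]
ft_force: [-0.4, -0.6, -1.9]
grip_width: 0.0185
grasp_force: 59.0
t 15.375 j [ 0.57  0.08 -0.73  0.43 -0.37  0.04] pos [0.4292 0.144  0.0914]
shift first [-1.7  0.1 -0.4] | turn [-0.    -0.001 -0.   ] min rows 1.0 | shift after [-1.7  0.1 -0.4]
```

```bash
python3 -m creep '[[[-4,0,0],[0,0,0]],[[-4,0,0],[0,0,0]],[[-4,0,0],[0,0,0]],[[-4,0,0],[0,0,0]],[[0,0,0],[0,0,0]]]'
python3 - <<'E'
from chk import *
go(*tgt(.806,.085,0))
im=[]
for nme in("top","side"):
    p=cam(nme);u=proj(p,L).astype(int);im.append(cv2.resize(p["image"][u[1]-40:u[1]+40,u[0]-50:u[0]+50],(400,320),interpolation=cv2.INTER_CUBIC))
cv2.imwrite("pics/i.png",np.hstack(im))
E
```

```text
clock: 16.0
eef_pos: [0.4425, 0.1517, 0.097]
tool_rot: [-0.223, 0.944, -0.123, 0.208]
ft_force: [-0.5, -1.2, -1.6]
grip_width: 0.0183
grasp_force: 59.1
t 16.0 j [ 0.56  0.1  -0.69  0.45 -0.37  0.04] pos [0.4425 0.1517 0.097 ]
shift first [-25.3   0.2  -0.3] | turn [-0.    -0.001 -0.001] min rows 1.0 | shift after [-25.3   0.2  -0.3]
```

View pics/i.png

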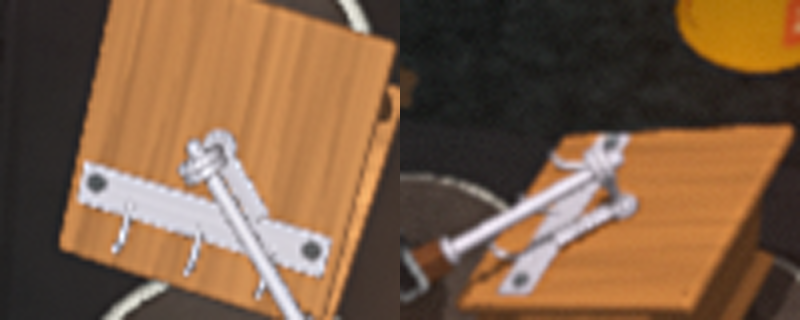

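The rod tip sticks out past the ring at (193,147) in the left crop, and the steel is through with no force. I'll push on to 82 mm and start turning about the eye.

```bash
python3 -m creep '[[[-10,0,0],[0,0,0]],[[-10,0,0],[0,0,0]],[[-8,0.2,-0.3],[0,0,0]],[[0,0,0],[0,0,0]]]' ; python3 -m creep '[[[-0.15,5.8,0],[0,0,0.05]],[[-0.15,5.8,0],[0,0,0.05]],[[-0.15,5.8,0],[0,0,0.05]],[[-0.15,5.8,0],[0,0,0.05]],[[-0.15,5.8,0],[0,0,0.05]],[[-0.15,5.8,0],[0,0,0.05]],[[-0.15,5.8,0],[0,0,0.05]],[[-0.15,5.8,0],[0,0,0.05]],[[-0.15,5.8,0],[0,0,0.05]],[[-0.15,5.8,0],[0,0,0.05]],[[0,0,0],[0,0,0]]]'
cat >> chk.py <<'E'
def st():
    o=bot.get_obs();T=R.from_quat(o["tool_rot"]).as_matrix();O=o["eef_pos"]+T@[-G[0],0,-G[2]]
    th=np.arctan2(-T[:,0]@ex,-T[:,0]@ey)
    print("L in steel",-(L-O)@T[:,0],(L-O)@T[:,1],-(L-O)@T[:,2],"angle",th,"pitch",np.degrees(np.arcsin(-T[:,0]@n)),"F tool",o["ft_force"]@T,"M",o["ft_torque"]@T)
    return th
E
python3 -c "
from chk import *
th=st();go(*tgt(th+.3,.082,0))"
```

```text
clock: 16.6
eef_pos: [0.4657, 0.1656, 0.1069]
tool_rot: [-0.223, 0.944, -0.123, 0.208]
ft_force: [0.1, -0.7, -1.8]
grip_width: 0.0187
grasp_force: 59.1
clock: 17.98
eef_pos: [0.4556, 0.2205, 0.093]
tool_rot: [0.017, 0.97, -0.068, 0.232]
ft_force: [0.5, 1.7, -1.8]
grip_width: 0.0186
grasp_force: 59.1
L in steel 0.08283793112909478 -0.00029401241591718135 0.00027666928838520916 angle 1.304831077801151 pitch -0.06953155071469831 F tool [0.3819 1.9317 1.5261] M [-0.5145  0.4702 -0.2312]
t 17.975 j [ 0.69  0.2  -0.57  0.52 -0.4   0.66] pos [0.4556 0.2205 0.093 ]
shift first [-6.  34.  -0.1] | turn [-0.    -0.001  0.3  ] min rows 2.0 | shift after [ 4.3 34.2 -0.1]
```

```bash
python3 -m creep '[[[-0.15,5.8,0],[0,0,0.05]],[[-0.15,5.8,0],[0,0,0.05]],[[-0.15,5.8,0],[0,0,0.05]],[[-0.15,5.8,0],[0,0,0.05]],[[-0.15,5.8,0],[0,0,0.05]],[[-0.15,5.8,0],[0,0,0.05]],[[-0.15,5.8,0],[0,0,0.05]],[[-0.15,5.8,0],[0,0,0.05]],[[-0.15,5.8,0],[0,0,0.05]],[[0,0,0],[0,0,0]]]'
cat >> chk.py <<'E'
def tongue():
    out=[]
    for nme in("top","side"):
        p=cam(nme);X=cloud(p)-(L-.04*n);U=np.stack([X@ex,X@ey,X@n],-1);U=U[~np.isnan(U).any(-1)]
        r=np.hypot(U[:,0],U[:,1]);k=(U[:,2]>.0045)&(U[:,2]<.0135)&(r<.05)&(r>.02);t=U[k];a=np.arctan2(-t[:,0],-t[:,1]);print(nme,len(t),np.percentile(a,[10,25,50,75,90]) if len(t) else "")
E
python3 -c "
from chk import *
th=st();tongue()"
```

```text
clock: 19.23
eef_pos: [0.4689, 0.2702, 0.0918]
tool_rot: [0.232, 0.942, -0.014, 0.24]
ft_force: [-0.4, 3.2, -2.1]
grip_width: 0.0184
grasp_force: 59.2
L in steel 0.08307080189745714 0.00039951925301907816 0.0005191790092876343 angle 1.7541851405191626 pitch -0.11108546331593688 F tool [2.6572 2.4499 1.2168] M [-0.2811  0.9539 -0.2463]
top 64 [1.2347 1.2975 1.3808 1.4727 1.5427]
side 34 [1.0672 1.1687 1.2607 1.377  1.4241]
```

```bash
python3 -m creep '[[[-0.1,3.5,0],[0,0,0.03]],[[-0.1,3.5,0],[0,0,0.03]],[[-0.05,2.3,0],[0,0,0.02]],[[0,0,0],[0,0,0]]]' | grep -E "clock|force"; python3 -c "
from chk import *
th=st()"; python3 -m creep '[[[0,2.3,0],[0,0,0.02]],[[0,2.3,0],[0,0,0.02]],[[0,0,0],[0,0,0]]]'| grep -E "clock|force"; python3 -c "
from chk import *
th=st();tongue()"
```

```text
clock: 19.82
ft_force: [-2.0, 3.6, -3.2]
grasp_force: 59.2
L in steel 0.08287279687315516 0.0005976903571950953 0.0005224857312341905 angle 1.8364410237207114 pitch -0.1013946925455004 F tool [4.6896 1.6689 1.4623] M [-0.342   1.6118 -0.3152]
clock: 20.2
ft_force: [-3.6, 3.9, -3.0]
grasp_force: 59.2
L in steel 0.08288273838381945 0.000605871108622849 0.0004698020589574194 angle 1.8767413828370791 pitch -0.09670781593211114 F tool [5.985  0.9373 0.4879] M [-0.2075  1.6466 -0.3096]
top 62 [1.3255 1.3794 1.4617 1.5634 1.6191]
side 36 [1.2133 1.2718 1.3904 1.4696 1.5574]
```

```bash
python3 -m creep '[[[0,2.3,0],[0,0,0.02]],[[0,0,0],[0,0,0]]]' | grep -E "clock|force"; python3 -c "
from chk import *
th=st()"; python3 -m creep '[[[0,2.3,0],[0,0,0.02]],[[0,0,0],[0,0,0]]]'| grep -E "clock|force"; python3 -c "
from chk import *
th=st();tongue()"
```

```text
clock: 20.55
ft_force: [-2.5, 5.6, -2.7]
grasp_force: 59.2
L in steel 0.08292886334110368 0.0006388886241835964 0.0005029642066673757 angle 1.896798650075661 pitch -0.10144415613880288 F tool [6.0969 2.7956 0.4707] M [-0.3024  1.6252 -0.3559]
clock: 20.8
ft_force: [-2.6, 4.7, -3.6]
grasp_force: 59.2
L in steel 0.08292351875185491 0.0006537999041956548 0.0004854703804165772 angle 1.9168400144981212 pitch -0.10075017609457947 F tool [6.0354 1.8099 1.3676] M [-0.2126  1.6991 -0.2841]
top 60 [1.3676 1.4253 1.5081 1.609  1.6739]
side 36 [1.2351 1.2709 1.3956 1.5284 1.6191]
```

```bash
for i in 1; do python3 -m creep '[[[0,2.3,0],[0,0,0.02]],[[0,0,0],[0,0,0]]]' | grep -E "clock|ft_force"; python3 -c "
from chk import *
th=st()"; python3 -m creep '[[[0,2.3,0],[0,0,0.02]],[[0,0,0],[0,0,0]]]'| grep -E "clock|ft_force"; python3 -c "
from chk import *
th=st();tongue()"; done
```

```text
clock: 21.15
ft_force: [-3.1, 4.5, -4.1]
L in steel 0.08290017251584471 0.0006634518689514553 0.00046659083601646343 angle 1.9368975902078909 pitch -0.09316486300618984 F tool [6.5569 1.1542 1.6293] M [-0.1692  1.6615 -0.2392]
clock: 21.4
ft_force: [-1.9, 4.2, -3.1]
L in steel 0.0829299318296786 0.000773405105730449 0.0005029119098473522 angle 1.9566861523714758 pitch -0.09100622764363873 F tool [5.1266 1.6837 1.3248] M [-0.1411  1.5876 -0.3264]
top 60 [1.3768 1.4309 1.5218 1.6126 1.6734]
side 34 [1.3106 1.3429 1.446  1.5255 1.5899]
```

```bash
for i in 1; do python3 -m creep '[[[0,2.3,0],[0,0,0.02]],[[0,0,0],[0,0,0]]]' | grep -E "clock|ft_force"; python3 -c "
from chk import *
th=st()"; python3 -m creep '[[[0,2.3,0],[0,0,0.02]],[[0,0,0],[0,0,0]]]'| grep -E "clock|ft_force"; python3 -c "
from chk import *
th=st();tongue()"; done
```

```text
clock: 21.75
ft_force: [-3.3, 4.7, -3.7]
L in steel 0.08294008733182523 0.0009041960791786609 0.0005055209342774638 angle 1.9763983937481553 pitch -0.08581170735475638 F tool [6.6906 0.98   1.1393] M [-0.034   1.6195 -0.4179]
clock: 22.0
ft_force: [-3.0, 4.3, -2.3]
L in steel 0.08294871900196782 0.0010771131854766757 0.0005506011927982787 angle 1.9963789671451242 pitch -0.07855308102486765 F tool [5.6491 0.9789 0.0912] M [ 0.0787  1.6297 -0.4274]
top 60 [1.393  1.4437 1.5406 1.6469 1.6955]
side 31 [1.2797 1.3406 1.4068 1.517  1.6063]
```

Run:
```python
from chk import *
im=[]
o=bot.get_obs();T=R.from_quat(o["tool_rot"]).as_matrix();O=o["eef_pos"]+T@[-G[0],0,-G[2]]
for nme in("top","side"):
    p=cam(nme);u=proj(p,L).astype(int);im.append(cv2.resize(p["image"][u[1]-25:u[1]+55,u[0]-50:u[0]+50],(400,320),interpolation=cv2.INTER_CUBIC))
    D=cloud(p)-O;t=-D@T[:,0];y=D@T[:,1];z=D@T[:,2];k=(t>.005)&(t<.075)&(abs(y)<.012)&(abs(z)<.012)
    f=np.polyfit(t[k],y[k],1);print(nme,k.sum(),"rod yaw in tool",f)
    for th in(1.40,1.45,1.5): print(th,(proj(p,L-.031*n-.049*dr(th))-u+[50,25])*4)
cv2.imwrite("pics/j.png",np.hstack(im))
```

```text
top 115 rod yaw in tool [ 0.0295 -0.    ]
1.4 [214.5676 162.6764]
1.45 [210.5824 162.0017]
1.5 [206.6186 161.1382]
side 51 rod yaw in tool [-0.0005 -0.0032]
1.4 [157.8317 149.2575]
1.45 [159.0326 146.8044]
1.5 [160.3828 144.3382]
```

View pics/j.png

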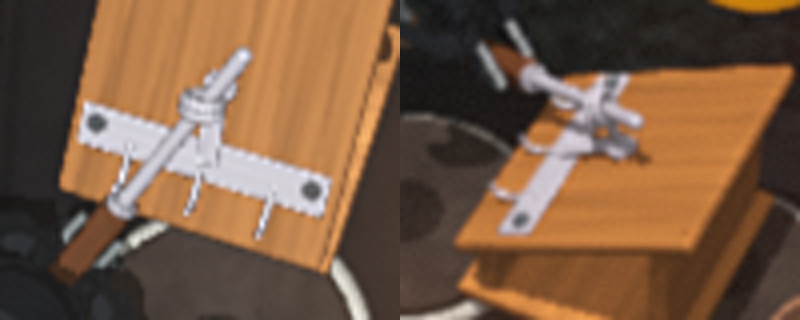

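```bash
python3 -m creep '[[[0,2.3,0],[0,0,0.02]],[[0,2.3,0],[0,0,0.02]],[[0,0,0],[0,0,0]]]' | grep -E "clock|ft_force"; python3 -c "
from chk import *
th=st();tongue()
o=bot.get_obs();T=R.from_quat(o['tool_rot']).as_matrix();O=o['eef_pos']+T@[-G[0],0,-G[2]]
p=cam('top');D=cloud(p)-O;t=-D@T[:,0];y=D@T[:,1];z=D@T[:,2];k=(t>.005)&(t<.075)&(abs(y)<.012)&(abs(z)<.012);print(np.polyfit(t[k],y[k],1))
"
```

```text
clock: 22.58
ft_force: [-3.3, 3.7, -2.8]
L in steel 0.08288859840485424 0.0014690145736516176 0.0006285169130939528 angle 2.035922747657334 pitch -0.06205483030966963 F tool [5.6852 0.0374 0.4961] M [ 0.2732  1.5656 -0.669 ]
top 58 [1.3464 1.4217 1.5205 1.6132 1.6679]
side 33 [1.2828 1.3318 1.4079 1.556  1.596 ]
[0.0303 0.0002]
```

The tongue has stopped at about 1.5 rad (tip at (207,165) in the left crop). The torque is climbing while the tongue stays put, so it is tight. I'll back the rod to the middle of its play and draw out.

```bash
python3 -m creep '[[[0,-5.8,0],[0,0,-0.05]],[[0,-5.8,0],[0,0,-0.05]],[[0,-5.8,0],[0,0,-0.05]],[[0,-5.8,0],[0,0,-0.05]],[[0,-5.8,0],[0,0,-0.05]],[[0,-5.8,0],[0,0,-0.05]],[[0,-5.8,0],[0,0,-0.05]],[[0,-5.8,0],[0,0,-0.05]],[[0,-5.8,0],[0,0,-0.05]],[[0,0,0],[0,0,0]]]'
python3 -c "
from chk import *
th=st();tongue();go(*tgt(1.56,.083,0));go(*tgt(1.56,.145,0))"
```

```text
clock: 23.98
eef_pos: [0.4617, 0.2515, 0.0913]
tool_rot: [0.154, 0.958, -0.035, 0.24]
ft_force: [1.0, 0.6, -1.9]
grip_width: 0.0184
grasp_force: 59.1
L in steel 0.08255152698637731 0.0012359766137068518 -0.00011781291433098314 angle 1.5899892126898674 pitch 0.09489796060723539 F tool [0.1811 0.8702 2.0291] M [-0.0872  0.5944 -0.0737]
top 46 [1.3527 1.4129 1.4774 1.5673 1.622 ]
side 36 [1.2104 1.3258 1.4184 1.5522 1.6038]
t 24.075 j [ 0.74  0.25 -0.5   0.55 -0.42  1.  ] pos [0.4615 0.2519 0.0911]
shift first [-0.  -2.5 -0.1] | turn [-0.002  0.001 -0.029] min rows 1.0 | shift after [ 0.1 -2.5 -0.1]
t 24.075 j [ 0.74  0.25 -0.5   0.55 -0.42  1.  ] pos [0.4615 0.2519 0.0911]
shift first [62.  -4.3 -0.1] | turn [-0.002  0.001 -0.029] min rows 1.0 | shift after [62.1 -2.5 -0.1]
```

Free (forces near zero). Drawing out straight along the rod, then lifting away from the board.

```bash
python3 -m creep '[[[6,-1,0],[0,0,0]],[[10,0,0],[0,0,0]],[[12,0,0],[0,0,0]],[[12,0,0],[0,0,0]],[[12,0,0],[0,0,0]],[[12,0,0],[0,0,0]],[[0,0,0],[0,0,0]]]'
python3 -c "
from chk import *
th=st();tongue()"
```

```text
clock: 24.95
eef_pos: [0.4055, 0.269, 0.0598]
tool_rot: [0.152, 0.959, -0.035, 0.239]
ft_force: [-0.1, -0.1, -1.7]
grip_width: 0.0186
grasp_force: 59.1
L in steel 0.14926319732150908 0.0014276048996460342 0.0005503936580945089 angle 1.5842942019346162 pitch -0.0941057481906024 F tool [ 0.8893 -0.1004  1.5062] M [ 0.0007  0.5914 -0.0276]
top 50 [1.3423 1.4081 1.4987 1.5801 1.6864]
side 33 [1.2695 1.3378 1.4586 1.5477 1.5845]
```

```bash
python3 -m creep '[[[5,0,-25],[0,0,0]],[[5,0,-25],[0,0,0]],[[5,0,-25],[0,0,0]],[[0,0,-25],[0,0,0]],[[0,0,0],[0,0,0]]]'
python3 -c "
from chk import *
go([.405,-.02,.15],[-.849,.5285,0],[0,0,-1])"
```

```text
clock: 25.68
eef_pos: [0.3502, 0.2888, 0.1438]
tool_rot: [0.153, 0.958, -0.032, 0.24]
ft_force: [-0.4, -0.5, -1.6]
grip_width: 0.0187
grasp_force: 59.2
t 25.675 j [ 1.    0.11 -0.51  0.81 -0.47  1.28] pos [0.3502 0.2888 0.1438]
shift first [-134.5 -276.7   61. ] | turn [0.07  0.485 0.235] min rows 4.0 | shift after [-209.7 -233.2   -6.2]
```

```bash
python3 -m creep '[[[-22.4,-46.1,10.2],[0,0,0]],[[-22.4,-46.1,10.2],[0,0,0]],[[-22.4,-46.1,10.2],[0,0,0]],[[-22.4,-46.1,10.2],[0,0,0]],[[-22.4,-46.1,10.2],[0,0,0]],[[-22.4,-46.1,10.2],[0,0,0]],[[0,0,0],[0.0175,0.121,0.059]],[[0,0,0],[0.0175,0.121,0.059]],[[0,0,0],[0.0175,0.121,0.059]],[[0,0,0],[0.0175,0.121,0.059]],[[0,0,0],[0,0,0]],[[0,0,0],[0,0,0]]]'
python3 - <<'E'
from chk import *
go([.405,-.02,.034],[-.849,.5285,0],[0,0,-1])
o=bot.get_obs();T=R.from_quat(o['tool_rot']).as_matrix();O=o['eef_pos']+T@[-G[0],0,-G[2]]
for nm in("top","side"):
    p=cam(nm);D=cloud(p)-O;t=-D@T[:,0];y=D@T[:,1];z=D@T[:,2]
    for a,b in((.01,.12),):
        k=(t>a)&(t<b)&(abs(y)<.015)&(abs(z)<.02);print(nm,k.sum(),"y fit",np.polyfit(t[k],y[k],1),"z fit",np.polyfit(t[k],z[k],1))
E
```

```text
clock: 27.18
eef_pos: [0.403, -0.0219, 0.1479]
tool_rot: [0.275, 0.961, -0.003, -0.0]
ft_force: [0.9, -0.5, -1.6]
grip_width: 0.0184
grasp_force: 59.3
t 27.175 j [-0.05  0.11 -0.38  1.08 -0.01  0.51] pos [ 0.403  -0.0219  0.1479]
shift first [ -0.6   3.3 113.9] | turn [-0.005  0.001 -0.001] min rows 1.0 | shift after [ -0.7   2.7 113.9]
top 150 y fit [-0.0039  0.0016] z fit [-0.0077 -0.002 ]
side 204 y fit [ 0.0071 -0.0031] z fit [ 0.0033 -0.0036]
```

```bash
python3 -m creep '[[[0,1,35],[-0.005,0,0]],[[0,1,35],[0,0,0]],[[0,0,25],[0,0,0]],[[0,0,10],[0,0,0]],[[0,0,5],[0,0,0]],[[0,0,1.5],[0,0,0]],[[0,0,0],[0,0,0]]]'; python3 -m creep '[[[0,0,1],[0,0,0]],[[0,0,1],[0,0,0]],[[0,0,0],[0,0,0]]]'
```

```text
clock: 28.15
eef_pos: [0.4058, -0.02, 0.0382]
tool_rot: [0.275, 0.961, 0.0, 0.001]
ft_force: [-0.4, 0.4, -1.1]
grip_width: 0.0183
grasp_force: 59.4
clock: 28.52
eef_pos: [0.405, -0.02, 0.0355]
tool_rot: [0.275, 0.961, 0.0, 0.001]
ft_force: [-1.2, -0.6, -1.6]
grip_width: 0.0182
grasp_force: 59.4
```

```bash
python3 -m creep '[[[0,0,1],[0,0,0]],[[0,0,1],[0,0,0]],[[0,0,1],[0,0,0]],[[0,0,0],[0,0,0]]]'; python3 -m creep '[[[0,0,1],[0,0,0]],[[0,0,0.7],[0,0,0]],[[0,0,0],[0,0,0]]]'
```

```text
clock: 29.02
eef_pos: [0.4049, -0.0199, 0.0324]
tool_rot: [0.275, 0.961, 0.0, 0.0]
ft_force: [0.4, -0.2, -1.6]
grip_width: 0.0185
grasp_force: 59.4
clock: 29.4
eef_pos: [0.405, -0.02, 0.0308]
tool_rot: [0.275, 0.961, 0.0, 0.001]
ft_force: [-0.7, -0.6, -1.4]
grip_width: 0.0186
grasp_force: 59.4
```

```bash
python3 -m creep '[[[0,0,0.5],[0,0,0]],[[0,0,0.5],[0,0,0]],[[0,0,0],[0,0,0]]]'|grep -E "eef|ft"; python3 -m creep '[[[0,0,0],[0,0,0]],[[0,0,0],[0,0,0]],[[0,0,0],[0,0,0]],[[0,0,0],[0,0,0]]]' 45; python3 -m creep '[[[0,0,-20],[0,0,0]],[[0,0,-40],[0,0,0]],[[0,0,-50],[0,0,0]],[[0,0,-40],[0,0,0]],[[0,0,0],[0,0,0]]]'
python3 - <<'E'
from chk import *
for n_ in("wrist","top","side"):
    p=cam(n_);print(n_,steel(p))
    if n_=="top": cv2.imwrite("pics/k.png",p["image"])
tongue()
E
```

```text
eef_pos: [0.4051, -0.02, 0.0301]
ft_force: [-0.9, -0.3, 3.3]
clock: 30.28
eef_pos: [0.4051, -0.02, 0.0298]
tool_rot: [0.275, 0.961, 0.0, 0.001]
ft_force: [-0.7, -0.3, 0.3]
grip_width: 0.0448
grasp_force: 0.0
clock: 30.9
eef_pos: [0.4074, -0.0201, 0.183]
tool_rot: [0.275, 0.961, 0.001, 0.004]
ft_force: [0.2, -0.3, -0.0]
grip_width: 0.045
grasp_force: 0.0
wrist (array([ 0.8493, -0.528 ]), np.float64(-31.869415414186605), array([0.3589, 0.0085]), array([ 0.5397, -0.1039]), array([0.0456, 0.0472, 0.0478]))
top (array([ 0.8328, -0.5536]), np.float64(-33.616015797458935), array([0.3622, 0.0142]), array([ 0.5387, -0.1031]), array([0.0383, 0.041 , 0.0429]))
side (array([ 0.8542, -0.52  ]), np.float64(-31.33324320924488), array([0.3582, 0.0039]), array([ 0.5341, -0.1032]), array([0.0421, 0.0469, 0.0487]))
top 62 [1.3601 1.4208 1.5235 1.6177 1.6869]
side 32 [1.2518 1.336  1.4325 1.5168 1.5799]
```

View pics/k.png

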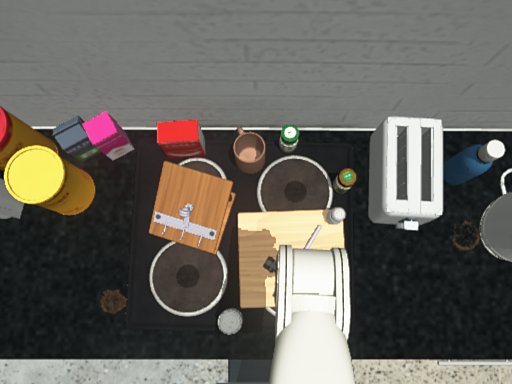

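The steel lies on the board with its tip at (318,228), the bystanders are in place, and the tongue at (185,222) points down the slope. Before handing in, I'll take a quick close look at the eye.

```bash
python3 -m creep '[[[0,0,-40],[0,0,0]],[[0,0,-40],[0,0,0]],[[2,47,0],[0,0,0]],[[0,47,0],[0,0,0]],[[0,47,0],[0,0,0]],[[0,47,0],[0,0,0]],[[0,47,0],[0,0,0]],[[0,47,0],[0,0,0]],[[0,0,0],[0,0,0]],[[0,0,0],[0,0,0]]]'
python3 - <<'E'
from h import *
p=cam("wrist");X=cloud(p)-(L-.04*n);U=np.stack([X@ex,X@ey,X@n],-1);U=U[~np.isnan(U).any(-1)];r=np.hypot(U[:,0],U[:,1])
t=U[(U[:,2]>.006)&(U[:,2]<.013)&(r<.055)&(r>.015)&(U[:,0]<-.01)&(abs(U[:,1])<.02)];m=t[:,:2].mean(0);v=np.linalg.svd(t[:,:2]-m)[2][0];v*=np.sign(v@m)
print(len(t),"theta pca",np.arctan2(-v[0],-v[1]),"mean",np.arctan2(-m[0],-m[1]),np.ptp(t,axis=0))
g=U[(U[:,2]>.049)&(U[:,2]<.06)&(r<.02)][:,:2];w=np.linalg.svd(g-g.mean(0))[2][1];w*=np.sign(w[0]);print("ring theta",np.arctan2(w[0],w[1]),g.mean(0))
E
```

```text
clock: 32.4
eef_pos: [0.5516, 0.2199, 0.2583]
tool_rot: [0.275, 0.961, -0.001, -0.001]
ft_force: [0.9, 0.3, 0.5]
grip_width: 0.045
grasp_force: 0.0
403 theta pca 1.5035145851204466 mean 1.5183636161712142 [0.0327 0.0146 0.0039]
ring theta 1.4792902573811362 [-0.0001  0.0006]
```

The close view gives the eye at about 1.50 rad, fully tight, so I'm handing in.

```bash
python3 -c "
from workcell import workorder
print(workorder.job_done())"
```

```text
the job is handed in; nothing more can be done
None
```

The hook strip is locked: the eye measures about 1.50 rad, fully tight with its tongue across the strip, the honing steel lies flat and released on the chopping board, and the job is handed in (no verdict came back).

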